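# Slide the clipboard out over the worktop's edge

## Robot

A 6-joint arm with a two-finger parallel gripper is mounted at the origin on a cart in front of the work surface, level with it; the furniture and walls round the work are solid. World frame = base frame: x ahead of the robot, y to its left, z up, the work surface at z = 0. Lengths are in m, angles in rad, forces in N, time in s.
With the tool pointing down it reaches from about 0.275 to 0.75 m from the base axis. Payload 10.2 kg.
Tool frame: the origin (TCP) lies on the centre line of the jaws, within the pads' length; the fingertips stand ahead of it and the grasp point (between the pads) lies 5 mm behind it (env.tips_ahead is the z of the fingertips in the tool frame, in m); z points along the fingers, x is the direction in which the jaws open and shut, and the axes are right-handed (so a half turn about z gives the same grasp; the last joint's range is limited). The gripper opens to 88 mm and grips with 3 to 60 N. Pads are 18 mm wide; open, the fingers measure 123 mm over their backs; the gripper's body (75 mm by 187 mm) begins 45 mm behind the grasp point.
Start: joints at [-1.463, 0.313, 1.498, -0, 1.331, -0.223], TCP at [0.171, -0.497, 0.253] pointing down, gripper open.
Joint ranges: [-2.94, 2.94], [-0.97, 2.17], [0.19, 2.56], [-1.23, 4.37], [0.02, 3.11], [-2.88, 2.88]. Speed limits (rad/s): [2.39, 2.39, 3.01, 3.14, 3.14, 3.14].

## Interface

Orientations are given as a unit quaternion [w, x, y, z].
In Python, from plant import readout, viewer, workorder, env gives the robot as it stands.
- The arm moves only by the tool carry_out, never from a script. Its argument "moves" is one flat list of numbers, 7 for each row, row after row: the turn, a rotation vector about the tool's x, y, z in degrees, then the shift along the tool's x, y, z in m, then the finger opening in m, from 0 to 0.0881. A call has exactly 10 rows; each row shifts and turns the commanded pose from where the row before left it, along the tool's axes as they then stand; what a row does not reach is not made up. A row lasts 1/12 s, in which the tool goes at most 41.7 mm and 7.16 degrees, less where a joint would pass 70% of its speed; a pose out of reach is approached as far as the arm can. A call with a gripper value outside its range is refused whole. The fingers move at their own pace and stop on an object; "grip_force" is the grip in N (left out, the last holds). Time passes only in rows, so rows that do not move let the fingers close, or fill a call up. It gives the time, the measured TCP pose, the force and the opening at its end, in the units of the state.
- readout.read_state(): the state, without advancing time (a new reading comes with each control period).
- viewer.camera(name): name is "side" or "top" or "wrist"; returns a dict with "frame" (384x512x3 uint8, blue, green, red), "depth" (384x512 float32, m along the optical axis (not along the pixel's ray), 0 where there is no reading), "fovy" (degrees; the focal length in pixels is half the picture's height over the tangent of half this angle, whatever the lens; pixels are square), "cx", "cy" (the principal point, pixels), "R" (3x3) and "t" (3): a world point X has camera coordinates R X + t. Camera axes: x right, y down, z forward; pixel columns grow to the right and rows downward; lengths in m; the calibration is good to about 2 mm. A picture is of the moment at which its call begins.
- workorder.sign_off(): hands the job in, once; it reports no verdict.
Trained networks look in the newest picture that a camera, given by its name, has taken for a name from the list of things; names that differ only in an ending like _2 or _b are one class to them, and where a whole thing is asked for, a point or a joint stands for the part that bears it (a point fixed in the world has none). Each returns a list of dicts, best first, with "score" (0 to 1); they miss things now and then, are a little off and sometimes report something else, mostly with a low value. They report only what shows in the picture. A call takes as long as a camera call. They do not tell look-alikes from the thing itself.
- viewer.search_frame(camera, name): "point" ([x, y, z] in m, in the coordinates of the camera as it stood for that picture, good to about 4 mm: the middle of the surface that is visible of it).
- viewer.spot_point(camera, name): "point" ([x, y, z] in m, in the coordinates of the camera as it stood for that picture, good to about 4 mm: a listed point, or the origin of a listed thing).
The state is a dict: "clock": time; "joint_positions": joint angles; "qvel": joint speeds; "joint_torque": joint torques, N m; "eef_pos": TCP position; "eef_rot": TCP orientation; "force": force on the tool from outside, world axes, zero at the start; "torque": the same for the moment, N m; "width": finger opening in m.
Only numpy, scipy, OpenCV 4.12 (cv2) and the standard library are available. Lean on these libraries where they do the work, as an engineer would, in place of code of your own. Each camera call takes 0.05 s, during which the arm holds its last target.

## Task

Without lifting or grasping anything, push the clipboard along the worktop until its bottom end (the end away from the clip) sticks out about 6 cm over the worktop's left edge, square to that edge, so that the next person can take it with thumb and fingers. The kitchen timer that weighs down its sheet must ride along, staying upright in its place on the sheet, and the things standing around must stay where they are.

Things in the scene. Friction and masses are not known exactly. Their poses are not given: they have to be found in the camera images.
- clipboard: Brown clipboard with a printed sheet, 235 x 165 mm, 3 mm thick, loose, lying flat, about 0.3 kg. Origin: centre of its underside; x axis along its length towards the grey metal clip, y across it, z up. At the start the clip end points to the robot's right (-y), within about 32 degrees, and the bottom end lies 8 to 24 cm inside the worktop's left edge.
- clip_face (a point): Middle of the clip's outer face, 112 mm from the board's centre and 6 mm in from the board's end; axes as the clipboard's. The clip is 88 mm wide and 36 mm long; its solid bar stands from 7 to 10 mm above the worktop (drawn up to 14 mm), so fingertips held 4 to 6 mm above the worktop can push on this face.
- bottom_end (a point): Middle of the clipboard's bottom end (the end without the clip), 117.5 mm from its centre, at its underside; axes as the clipboard's.
- sheet_spot (a point): Point on top of the clipboard, 40 mm from its centre towards the bottom end, on the centre line: the timer stands within 20 mm of it along either axis; axes as the clipboard's.
- left_edge (a point): Point on the worktop's left edge at the worktop's height; fixed. The straight edge runs through it along the world's x axis (away from the robot), and beyond it (+y) is open air.
- kitchen_timer: Round off-white wind-up kitchen timer, 63 mm across, 56 mm high, 0.12 kg, standing loose on the clipboard's sheet. Origin: centre of its underside, z up.
- blue_box: Bystander: clear food sample box with a blue lid, 69 x 103 x 48 mm, loose, on the worktop beyond the clipboard. Origin: about the centre of its underside, z up.
- steel_bowl: Bystander: small steel bowl, 100 mm across, 42 mm high, loose, beyond the clipboard. Origin: centre of its underside, z up.
- label_roll: Bystander: roll of white labels with its axis upright, 60 mm across, 30 mm high, loose, to the right of the clipboard. Origin: centre of its underside, z up.
- marker: Bystander: white marker with a red cap, 135 mm long, 16 mm thick, loose, lying to the right of the clipboard, near the robot. Origin: centre of its underside; it lies along its y axis.
Things that resemble listed ones, but are neither listed nor needed, are in the scene too. Of the things like the kitchen_timer, leave any that is blue or purple; of the rest the larger one is meant.

How it is judged:
At the end, for the whole second after the job is handed in: The middle of the clipboard's bottom end sticks out 45 to 75 mm beyond the worktop's left edge, the board lies flat and at rest with its length within 0.12 rad of square to the edge, and the timer stands upright on the sheet, at rest, within 45 mm of the marked sheet spot (y of bottom_end in the frame of left_edge between 0.045 and 0.075 m and angle between the x axis of clipboard and the y axis of left_edge, either way round below 0.12 rad and angle between clipboard's own z axis and vertical below 0.05 rad and linear speed of each of clipboard, kitchen_timer below 0.01 m/s and horizontal distance between kitchen_timer and sheet_spot below 0.045 m and angle between kitchen_timer's own z axis and vertical below 0.1 rad); the robot touches nothing.
It fails at once if the clipboard is lifted or tipped (more than 12 mm up, or tilted more than 0.1 rad) (height (world z) of clipboard above 0.012 m or angle between clipboard's own z axis and vertical above 0.1 rad).
It fails at once if the kitchen timer is lifted (more than 15 mm), tipped over or leaves its place on the sheet (height (world z) of kitchen_timer above 0.018 m or angle between kitchen_timer's own z axis and vertical above 0.3 rad or horizontal distance between kitchen_timer and sheet_spot above 0.05 m).
It fails at once if one of the four bystanders (sample box, bowl, label roll, marker) is moved more than 20 mm (distance of any of blue_box, steel_bowl, label_roll, marker from where it was at the start of the episode above 0.02 m).
It also fails if it takes over 48 s, if anything falls off the work surface, if the arm or the gripper's body presses on something with over 40 N, if the wrist force passes 120 N, or if a joint passes its speed limit or range.

## Working session

There is one attempt and no reset: what is moved stays moved. The work goes in short steps, Python scripts to look and compute and a tool call to move; the robot and the scene stay as the last step left them, time stands still between calls to the robot, and variables do not carry over. Pictures are saved under pics/ and viewed, and the job is handed in when it is done.

Besides the shell and the picture viewer there is one more tool, called as name(argument=value, ...) on one line, values as JSON. carry_out: Moves the arm, as the interface text tells. Its arguments: {"type":"object","properties":{"moves":{"type":"array"},"grip_force":{"type":"number"}},"required":["moves"]}

```bash
ls; mkdir -p pics; cat > h.py <<'E'
import numpy as np, cv2
from plant import readout, viewer, workorder, env
def w(c,p): return np.array(c["R"]).T@(np.array(p)-np.array(c["t"]))
def snap(n,f):
    c=viewer.camera(n); cv2.imwrite(f'pics/{f}.png',c["frame"]); return c
def px(c,X):
    f=c["frame"].shape[0]/2/np.tan(np.radians(c["fovy"])/2); q=np.array(c["R"])@np.array(X)+np.array(c["t"])
    return f*q[0]/q[2]+c["cx"], f*q[1]/q[2]+c["cy"]
def un(c,u,v,z=None):
    f=c["frame"].shape[0]/2/np.tan(np.radians(c["fovy"])/2)
    r=np.array([(u-c["cx"])/f,(v-c["cy"])/f,1.])
    if z is None: return w(c,r*c["depth"][int(round(v)),int(round(u))])
    R=np.array(c["R"]);o=-R.T@np.array(c["t"]);d=R.T@r
    return o+d*(z-o[2])/d[2]
E
python3 - <<'E'
from h import *
np.set_printoptions(precision=4,suppress=True)
print(env.tips_ahead, readout.read_state())
for n in("top","side"):
    c=snap(n,n+"0")
    for k in("clip_face","bottom_end","sheet_spot","clipboard","left_edge","kitchen_timer","blue_box","steel_bowl","label_roll","marker"):
        for r in viewer.spot_point(n,k)[:3]:
            p=w(c,r["point"]); print(n,k,round(r["score"],2),p,np.round(px(c,p)))
E
```

```text
pics
0.014 {'clock': 0.0, 'joint_positions': array([-1.4634,  0.3134,  1.4984,  0.    ,  1.331 , -0.2234]), 'qvel': array([ 0.0004,  0.0003, -0.0013,  0.0004, -0.0012,  0.0015]), 'joint_torque': array([ -0.0017, -40.2216, -25.2272,   0.0693,   0.0353,  -0.0001]), 'eef_pos': array([ 0.1705, -0.4963,  0.2522]), 'eef_rot': array([-0.0005,  0.8139, -0.581 , -0.0004]), 'force': array([-0.1282,  0.5231, -0.0498]), 'torque': array([-0.0075,  0.0183, -0.0059]), 'width': 0.08811464933157105}
top clip_face 0.91 [0.4856 0.1707 0.0053] [241. 204.]
top bottom_end 0.64 [0.5858 0.3809 0.0011] [174. 171.]
top sheet_spot 0.67 [0.5496 0.3091 0.0046] [197. 183.]
top clipboard 0.8 [0.5372 0.2724 0.0001] [209. 187.]
top left_edge 0.68 [ 0.4952  0.5083 -0.0028] [132. 201.]
top kitchen_timer 0.9 [0.5676 0.3102 0.0029] [196. 177.]
top kitchen_timer 0.73 [0.3364 0.2465 0.0011] [217. 252.]
top kitchen_timer 0.53 [ 0.346   0.3911 -0.0038] [170. 249.]
top blue_box 0.78 [0.7546 0.2634 0.0027] [212. 118.]
top steel_bowl 0.94 [ 0.7469  0.0809 -0.0004] [270. 120.]
top steel_bowl 0.49 [ 0.5712 -0.1644  0.002 ] [349.
[... 158 characters left out ...]
05] [235. 194.]
side bottom_end 0.92 [0.5834 0.3746 0.0052] [268. 161.]
side sheet_spot 0.68 [0.5556 0.3127 0.0035] [260. 171.]
side clipboard 0.98 [0.5316 0.2688 0.0016] [252. 179.]
side left_edge 0.76 [0.4907 0.5065 0.005 ] [244. 142.]
side kitchen_timer 0.89 [ 0.3391  0.2475 -0.0019] [192. 184.]
side kitchen_timer 0.74 [ 0.5547  0.0396 -0.0012] [257. 225.]
side kitchen_timer 0.7 [0.5655 0.3118 0.0025] [263. 172.]
side blue_box 0.58 [0.7527 0.2671 0.0054] [320. 179.]
side blue_box 0.31 [ 0.5724 -0.1584  0.0081] [261. 274.]
side label_roll 0.95 [ 0.5718 -0.1558  0.0051] [261. 274.]
side label_roll 0.44 [0.7531 0.2678 0.0027] [320. 179.]
side marker 0.61 [ 0.337  -0.1509  0.    ] [168. 273.]
```

View pics/top0.png

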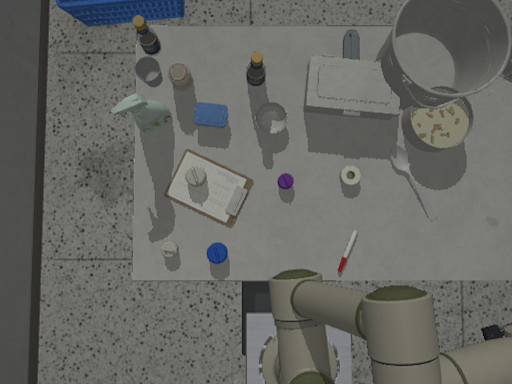

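View pics/side0.png

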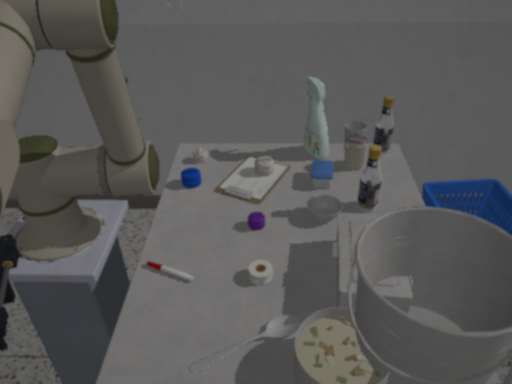

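```bash
python3 - <<'E'
from h import *
a=cv2.imread('pics/top0.png')[140:280,110:290]
cv2.imwrite('pics/crop0.png',cv2.resize(a,None,fx=4,fy=4,interpolation=cv2.INTER_CUBIC))
E
```

```text
(no output)
```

View pics/crop0.png

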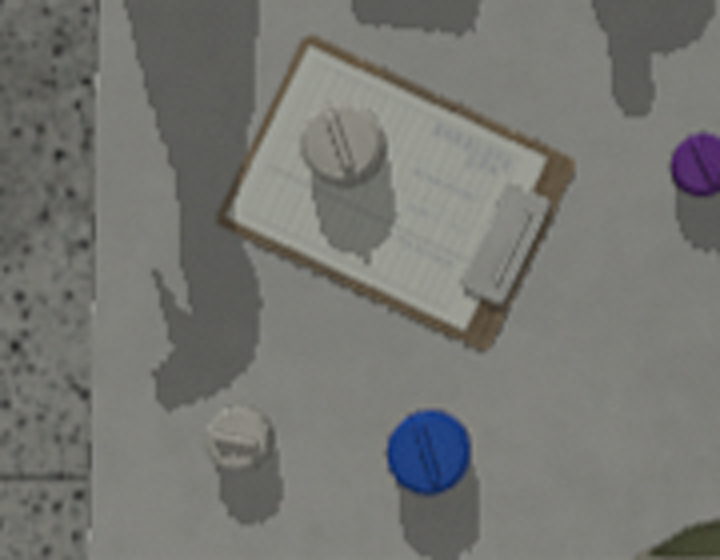

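The timer candidates in the top picture are:
- off-white on the sheet (196,177)
- smaller off-white (170,249)
- blue (217,252)
- purple (285,181)

The one meant is (196,177): it isn't blue or purple, it's the larger of the two off-white ones, and it stands on the sheet. The crop confirms this. Next I'll measure the board's corners and the tall spray bottle near its path.

```bash
python3 - <<'E'
from h import *
np.set_printoptions(precision=4,suppress=True)
c=viewer.camera("top")
C=[un(c,u,v,.003) for u,v in((187.5,149.5),(253.7,181.2),(231.7,227.5),(165,195.5))]
print(np.array(C)); b=(C[0]+C[3])/2; k=(C[1]+C[2])/2
print("ctr",(b+k)/2,"len",np.linalg.norm(b-k),"wid",np.linalg.norm(C[0]-C[3]),"head deg",np.degrees(np.arctan2(*(b-k)[1::-1])))
print("edge",[un(c,u,v,0) for u,v in((134,170),(133.5,240))])
for n in("top","side"):
    c=viewer.camera(n); H,W=c["depth"].shape
    P=np.array([[un(c,u,v) if c["depth"][v,u]>0 else [9,9,9] for u in range(0,W)] for v in range(0,H)])
    m=(P[...,2]>.02)&(P[...,0]>.25)&(P[...,0]<.95)&(P[...,1]>-.25)&(P[...,1]<.6)
    nb,L,S,_=cv2.connectedComponentsWithStats(m.astype(np.uint8))
    for i in range(1,nb):
        q=P[L==i]
        if len(q)>25: print(n,S[i][:4],"min",q.min(0),"max",q.max(0))
E
```

```text
[[0.654  0.3386 0.003 ]
 [0.5548 0.1326 0.003 ]
 [0.4119 0.2006 0.003 ]
 [0.5107 0.4068 0.003 ]]
ctr [0.5328 0.2697 0.003 ] len 0.22860664700058683 wid 0.1587535799197723 head deg 64.34825552153242
edge [array([0.5902, 0.5045, 0.    ]), array([0.374 , 0.5024, 0.    ])]
top [304  21 101  97] min [ 0.743  -0.25    0.0204] max [ 0.95   -0.0201  0.2788]
top [247  51  20  35] min [0.8498 0.0975 0.0205] max [0.8962 0.1534 0.2117]
top [135  56  28  30] min [0.8434 0.4083 0.0201] max [0.9183 0.4833 0.1081]
top [168  61  25  29] min [0.8344 0.3225 0.0212] max [0.9041 0.3886 0.114 ]
top [110  93  61  39] min [0.7086 0.3889 0.0201] max [0.7883 0.5076 0.2655]
top [255 101  33  32] min [0.7014 0.0308 0.0202] max [0.7989 0.129  0.0509]
top [194 102  35  25] min [0.7193 0.2111 0.0219] max [0.7949 0.3146 0.0569]
top [185 165  22  21] min [0.5396 0.2791 0.0204] max [0.6014 0.3404 0.066 ]
top [340 165  21  20] min [ 0.5438 -0.1916  0.0207] max [ 0.6025 -0.1316  0.0395]
top [278 173  16  16] min [0.5314 0.0133 0.0215] max [0.5776 0.0593 0.0494]
top [161 241  17  17] min [0.324  0.3636 0.0209] max [0.37
[... 497 characters left out ...]
  15  13] min [0.324  0.3636 0.0202] max [0.3716 0.4106 0.0492]
side [255 156  19  17] min [0.5404 0.278  0.0208] max [0.5996 0.3386 0.0628]
side [312 159  22  25] min [0.7214 0.2096 0.02  ] max [0.7937 0.3204 0.0542]
side [181 167  21  18] min [0.3072 0.2109 0.0202] max [0.3689 0.2768 0.0602]
side [307 194  72 100] min [ 0.6983 -0.2492  0.02  ] max [0.8724 0.1363 0.1011]
side [382 206  67  95] min [ 0.8179 -0.25    0.0227] max [ 0.95   -0.2198  0.2754]
side [248 211  18  15] min [0.5314 0.0115 0.0202] max [0.579  0.0594 0.048 ]
side [249 259  24  22] min [ 0.5437 -0.1919  0.02  ] max [ 0.6006 -0.1289  0.0367]
side [353 265   5  13] min [ 0.7789 -0.2498  0.0953] max [ 0.7917 -0.215   0.1007]
```

carry_out(moves=[0, 0, -6.5, 0, 0, 0, 0.045, 0, 0, -6.5, 0, 0, 0, 0.045, 0, 0, -6.5, 0, 0, 0, 0.045, 0, 0, -6.5, 0, 0, 0, 0.045, 0, 0, -6.5, 0, 0, 0, 0.045, 0, 0, -6.5, 0, 0, 0, 0.045, 0, 0, -6.5, 0, 0, 0, 0.045, 0, 0, 0, 0, -0.03, 0, 0.045, 0, 0, 0, 0, -0.035, 0, 0.045, 0, 0, 0, 0, -0.035, 0, 0.045])

```text
clock: 2.08
eef_pos: [0.2138, -0.4052, 0.2524]
eef_rot: [-0.0, 0.975, -0.222, -0.0]
force: [0.7, -0.2, 1.3]
width: 0.0452
```

carry_out(moves=[0, 0, 0, 0, -0.04, 0, 0.045, 0, 0, 0, 0, -0.04, 0, 0.045, 0, 0, 0, 0, -0.04, 0, 0.045, 0, 0, 0, 0, -0.04, 0, 0.045, 0, 0, 0, 0, -0.04, 0, 0.045, 0, 0, 0, 0, -0.04, 0, 0.045, 0, 0, 0, 0, -0.04, 0, 0.045, 0, 0, 0, 0, -0.04, 0, 0.045, 0, 0, 0, 0, -0.04, 0, 0.045, 0, 0, 0, 0, -0.04, 0, 0.045])

```text
clock: 2.92
eef_pos: [0.3865, -0.0434, 0.253]
eef_rot: [0.0, 0.975, -0.221, 0.001]
force: [0.9, -0.6, 0.7]
width: 0.0448
```

carry_out(moves=[0, 0, 0, 0, -0.04, 0, 0.045, 0, 0, 0, 0, -0.04, 0, 0.045, 0, 0, 0, 0, -0.04, 0, 0.045, 0, 0, 0, 0, -0.04, 0, 0.045, 0, 0, 0, 0, -0.025, 0, 0.045, 0, 0, 0, 0, -0.01, 0.02, 0.045, 0, 0, 0, 0, 0, 0.03, 0.045, 0, 0, 0, 0, 0, 0.03, 0.045, 0, 0, 0, 0, 0, 0.03, 0.045, 0, 0, 0, 0, 0, 0, 0.045])

```text
clock: 3.75
eef_pos: [0.4677, 0.1305, 0.1382]
eef_rot: [0.001, 0.975, -0.221, -0.004]
force: [-1.6, -0.5, -1.2]
width: 0.045
```

```bash
python3 - <<'E'
from h import *
np.set_printoptions(precision=4,suppress=True)
s=readout.read_state();print(s["eef_pos"],s["eef_rot"],s["joint_positions"])
for n in("wrist","top"):
    c=snap(n,n+"1")
    for k in("clip_face","bottom_end","clipboard","kitchen_timer"):
        for r in viewer.spot_point(n,k)[:2]:
            p=w(c,r["point"]); print(n,k,round(r["score"],2),p,np.round(px(c,p)))
E
```

```text
[0.4677 0.1305 0.1382] [ 0.0011  0.9753 -0.221  -0.0043] [ 0.0302  0.3593  1.7585 -0.      1.0327  0.476 ]
wrist clip_face 0.67 [0.4868 0.1803 0.0096] [252. 118.]
wrist kitchen_timer 0.81 [0.336  0.2453 0.008 ] [ 44. 126.]
top clip_face 0.79 [0.485  0.1692 0.0078] [242. 204.]
top bottom_end 0.81 [0.5861 0.3816 0.0006] [174. 171.]
top clipboard 0.85 [ 0.5395  0.2738 -0.0013] [208. 186.]
top clipboard 0.67 [0.566  0.3114 0.0045] [196. 178.]
top kitchen_timer 0.58 [ 0.3376  0.2468 -0.0005] [217. 252.]
top kitchen_timer 0.57 [ 0.3468  0.3889 -0.001 ] [170. 249.]
```

View pics/wrist1.png

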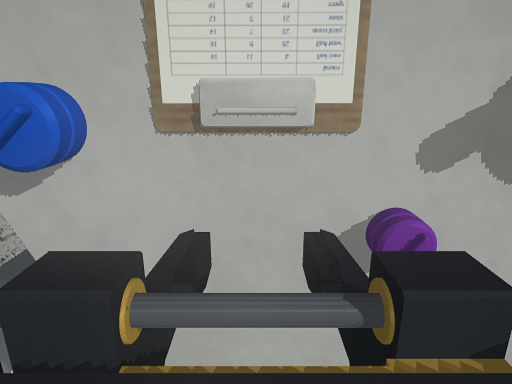

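carry_out(moves=[0, 0, 0, 0, 0, 0.02, 0.045, 0, 0, 0, 0, 0, 0.025, 0.045, 0, 0, 0, 0, 0, 0.025, 0.045, 0, 0, 0, 0, 0, 0.02, 0.045, 0, 0, 0, 0, 0, 0.015, 0.045, 0, 0, 0, 0, 0, 0.005, 0.045, 0, 0, 0, 0, 0, 0.004, 0.045, 0, 0, 0, 0, 0, 0.002, 0.045, 0, 0, 0, 0, 0, 0, 0.045, 0, 0, 0, 0, 0, 0, 0.045])

```text
clock: 5.08
eef_pos: [0.4707, 0.1305, 0.0275]
eef_rot: [-0.0, 0.975, -0.221, 0.001]
force: [0.2, 0.2, -0.4]
width: 0.045
```

carry_out(moves=[0, 0, 0, -0.002, 0, 0.003, 0.045, 0, 0, 0, -0.002, 0, 0.003, 0.045, 0, 0, 0, 0, 0, 0.0025, 0.045, 0, 0, 0, 0, -0.005, 0, 0.045, 0, 0, 0, 0, -0.005, 0, 0.045, 0, 0, 0, 0, -0.005, 0, 0.045, 0, 0, 0, 0, -0.004, 0, 0.045, 0, 0, 0, 0, -0.002, 0, 0.045, 0, 0, 0, 0, 0, 0, 0.045, 0, 0, 0, 0, 0, 0, 0.045])

```text
clock: 5.92
eef_pos: [0.4757, 0.1513, 0.0182]
eef_rot: [-0.0, 0.975, -0.221, 0.0]
force: [0.4, -0.1, -0.0]
width: 0.0452
```

```bash
python3 - <<'E'
from h import *
np.set_printoptions(precision=4,suppress=True)
s=readout.read_state();print(s["eef_pos"],s["eef_rot"],s["force"])
c=snap("wrist","wrist2")
E
```

```text
[0.4757 0.1513 0.0182] [-0.      0.9753 -0.221   0.    ] [ 0.3559 -0.0784 -0.0296]
```

View pics/wrist2.png

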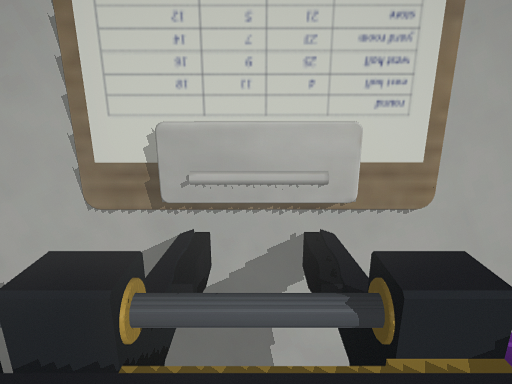

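carry_out(moves=[0, 0, 0, 0, -0.003, -0.001, 0.045, 0, 0, 0, 0, -0.003, 0, 0.045, 0, 0, 0, 0, -0.002, 0, 0.045, 0, 0, 0, 0, -0.0015, 0, 0.045, 0, 0, 0, 0, -0.0015, 0, 0.045, 0, 0, 0, 0, -0.0015, 0, 0.045, 0, 0, 0, 0, -0.0015, 0, 0.045, 0, 0, 0, 0, -0.0015, 0, 0.045, 0, 0, 0, 0, -0.0015, 0, 0.045, 0, 0, 0, 0, 0, 0, 0.045])

```text
clock: 6.8
eef_pos: [0.4829, 0.1665, 0.0192]
eef_rot: [0.0, 0.975, -0.221, -0.0]
force: [-0.4, -1.8, 1.3]
width: 0.0448
```

```bash
cat > m.py <<'E'
from h import *
import sys
np.set_printoptions(precision=4,suppress=True)
t=sys.argv[1]
s=readout.read_state();q=s["eef_rot"];yaw=2*np.degrees(np.arctan2(q[2],q[1]))
print(s["clock"],s["eef_pos"],"toolx yaw",yaw,s["force"])
h=np.radians(yaw+90);d=np.array([np.cos(h),np.sin(h)])
print("implied bottom",s["eef_pos"][:2]+d*(.009+.2295))
snap("wrist","wrist"+t)
for n in("top","side"):
    c=snap(n,n+t)
    for k in("clip_face","bottom_end","sheet_spot","clipboard","kitchen_timer"):
        for r in viewer.spot_point(n,k)[:2]:
            p=w(c,r["point"]); 
            if p[0]>.42: print(n,k,round(r["score"],2),p,np.round(px(c,p)))
E
python3 m.py 3
```

```text
6.8 [0.4829 0.1665 0.0192] toolx yaw -25.536406154761124 [-0.4266 -1.7634  1.2604]
implied bottom [0.5857 0.3817]
top bottom_end 0.58 [0.5866 0.3831 0.0035] [173. 171.]
top sheet_spot 0.7 [0.5543 0.3102 0.0065] [196. 181.]
top clipboard 0.82 [ 0.54    0.2733 -0.0011] [208. 186.]
top kitchen_timer 0.49 [ 0.5554  0.0363 -0.0008] [285. 181.]
side clip_face 0.74 [0.486  0.1788 0.009 ] [236. 194.]
side bottom_end 0.72 [0.5848 0.3793 0.0031] [269. 161.]
side bottom_end 0.26 [ 0.5701 -0.1575  0.0087] [260. 273.]
side sheet_spot 0.57 [0.554  0.3147 0.005 ] [259. 171.]
side clipboard 0.71 [0.5359 0.2741 0.0009] [253. 178.]
side kitchen_timer 0.75 [0.567  0.3155 0.0001] [263. 172.]
side kitchen_timer 0.73 [ 0.5553  0.0396 -0.0006] [257. 225.]
```

View pics/wrist3.png

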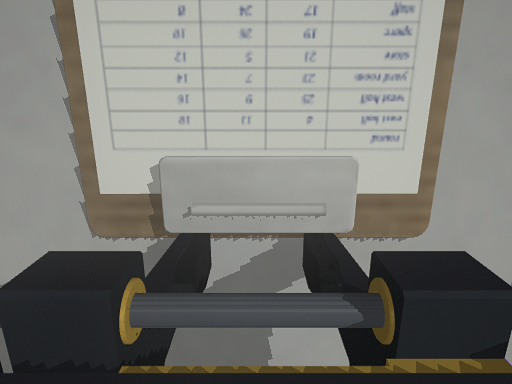

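carry_out(moves=[0, 0, -0.3, 0.0006, -0.002, 0, 0.045, 0, 0, -0.45, 0.001, -0.003, 0, 0.045, 0, 0, -0.6, 0.0013, -0.004, 0, 0.045, 0, 0, -0.75, 0.0016, -0.005, 0, 0.045, 0, 0, -0.75, 0.0016, -0.005, 0, 0.045, 0, 0, -0.75, 0.0016, -0.005, 0, 0.045, 0, 0, -0.75, 0.0016, -0.005, 0, 0.045, 0, 0, -0.6, 0.0013, -0.004, 0, 0.045, 0, 0, -0.45, 0.001, -0.003, 0, 0.045, 0, 0, -0.3, 0.0006, -0.002, 0, 0.045])

```text
clock: 8.28
eef_pos: [0.5093, 0.1971, 0.0192]
eef_rot: [-0.0, 0.985, -0.172, 0.0]
force: [-0.4, -3.5, 0.8]
width: 0.045
```

```bash
python3 m.py 4
```

```text
8.2833 [0.5093 0.1971 0.0192] toolx yaw -19.79155592032542 [-0.3686 -3.5479  0.7763]
implied bottom [0.5901 0.4215]
top bottom_end 0.93 [0.59   0.4226 0.0027] [160. 170.]
top sheet_spot 0.89 [0.5652 0.3479 0.0041] [184. 178.]
top clipboard 0.57 [ 0.554   0.3053 -0.0028] [198. 182.]
top kitchen_timer 0.93 [0.5807 0.3479 0.0018] [184. 173.]
side clip_face 0.72 [0.5131 0.2114 0.0143] [245. 186.]
side bottom_end 0.64 [0.5893 0.4176 0.0028] [270. 155.]
side bottom_end 0.52 [0.5675 0.3541 0.0013] [264. 165.]
side sheet_spot 0.65 [0.5683 0.3511 0.0038] [264. 165.]
side clipboard 0.9 [ 0.5468  0.307  -0.0008] [257. 173.]
```

View pics/wrist4.png

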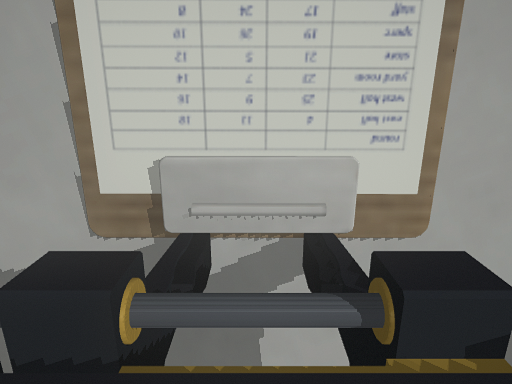

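View pics/top4.png

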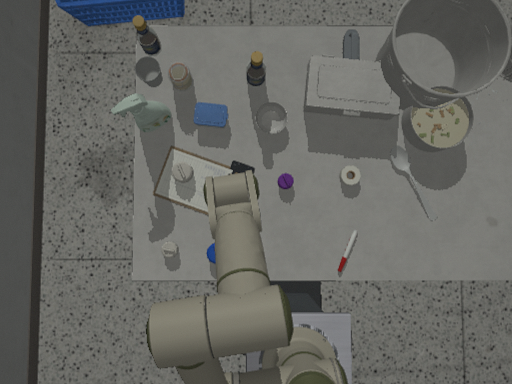

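carry_out(moves=[0, 0, -0.3, 0.0006, -0.002, 0, 0.045, 0, 0, -0.45, 0.001, -0.003, 0, 0.045, 0, 0, -0.6, 0.0013, -0.004, 0, 0.045, 0, 0, -0.75, 0.0016, -0.005, 0, 0.045, 0, 0, -0.75, 0.0016, -0.005, 0, 0.045, 0, 0, -0.75, 0.0016, -0.005, 0, 0.045, 0, 0, -0.75, 0.0016, -0.005, 0, 0.045, 0, 0, -0.75, 0.0016, -0.005, 0, 0.045, 0, 0, -0.75, 0.0016, -0.005, 0, 0.045, 0, 0, -0.75, 0.0016, -0.005, 0, 0.045])

```text
clock: 9.77
eef_pos: [0.5356, 0.2352, 0.0192]
eef_rot: [-0.0, 0.993, -0.115, 0.0]
force: [-1.2, -2.6, 0.3]
width: 0.0448
```

carry_out(moves=[0, 0, -0.75, 0.0016, -0.005, 0, 0.045, 0, 0, -0.75, 0.0016, -0.005, 0, 0.045, 0, 0, -0.75, 0.0016, -0.005, 0, 0.045, 0, 0, -0.75, 0.0016, -0.005, 0, 0.045, 0, 0, -0.75, 0.0016, -0.005, 0, 0.045, 0, 0, -0.75, 0.0016, -0.005, 0, 0.045, 0, 0, -0.75, 0.0016, -0.005, 0, 0.045, 0, 0, -0.6, 0.0013, -0.004, 0, 0.045, 0, 0, -0.45, 0.001, -0.003, 0, 0.045, 0, 0, -0.3, 0.0006, -0.002, 0, 0.045])

```text
clock: 10.6
eef_pos: [0.5572, 0.2758, 0.0192]
eef_rot: [-0.0, 0.998, -0.058, 0.0]
force: [-0.6, -3.6, 0.8]
width: 0.0453
```

```bash
python3 m.py 5
```

```text
10.6 [0.5572 0.2758 0.0192] toolx yaw -6.5932719470706 [-0.6131 -3.613   0.8046]
implied bottom [0.5846 0.5127]
top bottom_end 0.89 [ 0.5857  0.5142 -0.0022] [131. 172.]
top bottom_end 0.34 [0.7466 0.086  0.0027] [268. 120.]
top sheet_spot 0.69 [0.5764 0.4377 0.006 ] [155. 174.]
top clipboard 0.8 [ 0.5721  0.3924 -0.0019] [170. 176.]
top kitchen_timer 0.75 [0.5537 0.034  0.0032] [286. 182.]
side clip_face 0.63 [0.5565 0.2912 0.011 ] [260. 173.]
side bottom_end 0.74 [0.5838 0.5127 0.0013] [269. 142.]
side sheet_spot 0.62 [0.5764 0.4393 0.0018] [267. 152.]
side clipboard 0.61 [0.5727 0.3937 0.0016] [265. 159.]
side kitchen_timer 0.86 [ 0.5539  0.0387 -0.0015] [256. 226.]
```

View pics/wrist5.png

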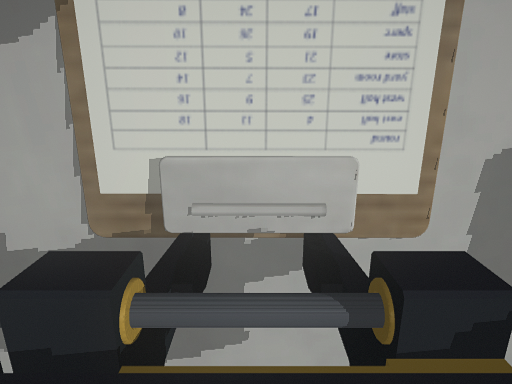

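View pics/top5.png

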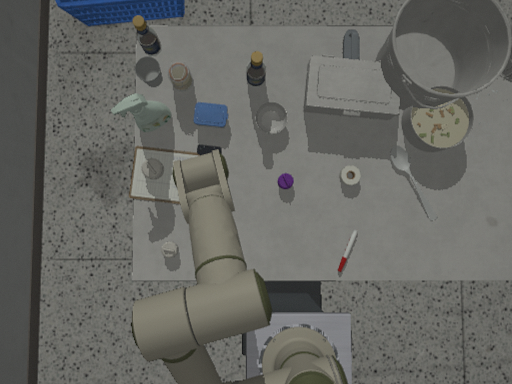

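```bash
python3 - <<'E'
from h import *
np.set_printoptions(precision=4,suppress=True)
for n in("top","side"):
    c=viewer.camera(n); D=c["depth"]; ys=[];es=[]
    for x in np.arange(.40,.50,.01):
        # march along y, depth-derived height
        last=None
        for y in np.arange(.47,.54,.0005):
            u,v=px(c,[x,y,0]); z=un(c,u,v)[2]
            if abs(z)<.02: last=y
            else: break
        es.append(last)
    print(n,np.array(es), np.linalg.norm(un(c,*px(c,[.45,.5,0]),0)-un(c,px(c,[.45,.5,0])[0]+1,px(c,[.45,.5,0])[1],0)))
    for i in range(3):
        viewer.camera(n)
        for r in viewer.spot_point(n,"left_edge")[:1]: print(n,w(c,r["point"]),r["score"])
E
```

```text
top [0.5055 0.506  0.506  0.506  0.5065 0.5065 0.5065 0.507  0.507  0.495 ] 0.0030804116044079034
top [ 0.498   0.5088 -0.0006] 0.58
top [ 0.4962  0.5073 -0.0021] 0.94
top [ 0.4967  0.5052 -0.0003] 0.58
side [np.float64(0.5115000000000001) np.float64(0.5115000000000001)
 np.float64(0.5115000000000001) np.float64(0.5115000000000001)
 np.float64(0.48) None None None None np.float64(0.475)] 0.0036855558858831174
side [ 0.5707 -0.1571  0.0064] 0.5
```

carry_out(moves=[0, 0, -0.3, 0.0006, -0.002, 0, 0.045, 0, 0, -0.45, 0.001, -0.003, 0, 0.045, 0, 0, -0.6, 0.0013, -0.004, 0, 0.045, 0, 0, -0.75, 0.0016, -0.005, 0, 0.045, 0, 0, -0.75, 0.0016, -0.005, 0, 0.045, 0, 0, -0.75, 0.0016, -0.005, 0, 0.045, 0, 0, -0.75, 0.0016, -0.005, 0, 0.045, 0, 0, -0.75, 0.0016, -0.005, 0, 0.045, 0, 0, -0.6, 0.0013, -0.004, 0, 0.045, 0, 0, -0.45, 0.001, -0.003, 0, 0.045])

```text
clock: 12.78
eef_pos: [0.5731, 0.316, 0.0192]
eef_rot: [0.0, 1.0, -0.004, 0.0]
force: [0.8, -3.0, 0.9]
width: 0.0447
```

carry_out(moves=[0, 0, -0.3, 0.0006, -0.003, 0, 0.045, 0, 0, -0.2, 0.0004, -0.003, 0, 0.045, 0, 0, 0, 0, -0.002, 0, 0.045, 0, 0, 0, 0, -0.002, 0, 0.045, 0, 0, 0, 0, -0.001, 0, 0.045, 0, 0, 0, 0, 0, 0, 0.045, 0, 0, 0, 0, 0, 0, 0.045, 0, 0, 0, 0, 0, 0, 0.045, 0, 0, 0, 0, 0, 0, 0.045, 0, 0, 0, 0, 0, 0, 0.045])

```text
clock: 13.62
eef_pos: [0.5741, 0.3266, 0.0193]
eef_rot: [-0.0, 1.0, 0.0, 0.0]
force: [0.6, -0.0, 0.0]
width: 0.045
```

```bash
python3 m.py 6
```

```text
13.6167 [0.5741 0.3266 0.0193] toolx yaw 0.0020372922880976326 [ 0.5979 -0.0266  0.0437]
implied bottom [0.5741 0.5651]
top bottom_end 0.83 [0.5714 0.5677 0.0024] [113. 176.]
top sheet_spot 0.65 [0.5699 0.4859 0.0054] [140. 176.]
top clipboard 0.81 [ 0.5773  0.446  -0.0021] [153. 174.]
top clipboard 0.67 [ 0.7472  0.0847 -0.0005] [269. 120.]
top kitchen_timer 0.65 [0.5856 0.4968 0.0026] [136. 171.]
side clip_face 0.89 [0.5719 0.3406 0.013 ] [265. 164.]
side bottom_end 0.77 [0.573  0.5635 0.0018] [266. 135.]
side sheet_spot 0.93 [0.5751 0.4903 0.0022] [267. 145.]
side clipboard 0.76 [0.573  0.4423 0.0027] [266. 152.]
side kitchen_timer 0.86 [ 0.5545  0.039  -0.0017] [256. 226.]
```

carry_out(moves=[0, 0, 0, 0, 0.002, 0, 0.045, 0, 0, 0, 0, 0.004, 0, 0.045, 0, 0, 0, 0, 0.01, 0, 0.045, 0, 0, 0, 0, 0.015, 0, 0.045, 0, 0, 0, 0, 0.015, 0, 0.045, 0, 0, 0, 0, 0.015, -0.01, 0.045, 0, 0, 0, 0, 0.015, -0.03, 0.045, 0, 0, 0, 0, 0.02, -0.03, 0.045, 0, 0, 0, 0, 0.03, -0.03, 0.045, 0, 0, 0, 0, 0.03, -0.03, 0.045])

```text
clock: 15.1
eef_pos: [0.5736, 0.1696, 0.1495]
eef_rot: [0.0, 1.0, 0.0, -0.0]
force: [0.9, -0.2, -0.0]
width: 0.0449
```

carry_out(moves=[0, 0, 0, 0, 0.03, -0.03, 0.045, 0, 0, 0, 0, 0.03, -0.03, 0.045, 0, 0, 0, 0, 0.03, -0.02, 0.045, 0, 0, 0, 0, 0.03, 0, 0.045, 0, 0, 0, 0, 0.03, 0, 0.045, 0, 0, 0, 0, 0.03, 0, 0.045, 0, 0, 0, 0, 0.02, 0, 0.045, 0, 0, 0, 0, 0, 0, 0.045, 0, 0, 0, 0, 0, 0, 0.045, 0, 0, 0, 0, 0, 0, 0.045])

```text
clock: 15.93
eef_pos: [0.5738, -0.0271, 0.2271]
eef_rot: [-0.0, 1.0, 0.0, -0.0]
force: [-0.0, 0.3, -0.1]
width: 0.0451
```

```bash
python3 m.py 7; python3 - <<'E'
from h import *
a=cv2.imread('pics/top7.png')[80:280,90:290]
cv2.imwrite('pics/crop7.png',cv2.resize(a,(600,600),interpolation=cv2.INTER_CUBIC))
E
```

```text
15.9333 [ 0.5738 -0.0271  0.2271] toolx yaw 0.00040313025478835824 [-0.0485  0.2737 -0.0825]
implied bottom [0.5738 0.2114]
top clip_face 0.86 [0.5719 0.3317 0.0075] [189. 176.]
top bottom_end 0.98 [0.5731 0.5655 0.0021] [114. 175.]
top sheet_spot 0.91 [0.5723 0.4869 0.003 ] [139. 176.]
top sheet_spot 0.28 [0.7465 0.0805 0.0013] [270. 120.]
top clipboard 0.94 [ 0.5793  0.4453 -0.0042] [153. 174.]
top kitchen_timer 0.71 [0.588  0.4945 0.0024] [137. 171.]
side clip_face 0.83 [0.5714 0.339  0.012 ] [265. 165.]
side bottom_end 0.44 [ 0.5722 -0.1552  0.0069] [261. 273.]
side sheet_spot 0.64 [0.7542 0.2667 0.0042] [321. 179.]
side sheet_spot 0.63 [0.5751 0.4909 0.0039] [267. 144.]
side clipboard 0.7 [0.5717 0.4461 0.002 ] [265. 151.]
side kitchen_timer 0.8 [0.5573 0.0417 0.0002] [258. 224.]
```

View pics/crop7.png

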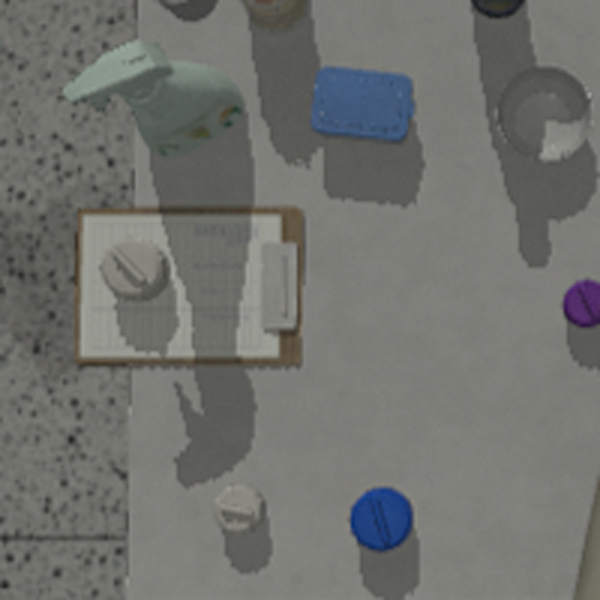

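View pics/side7.png

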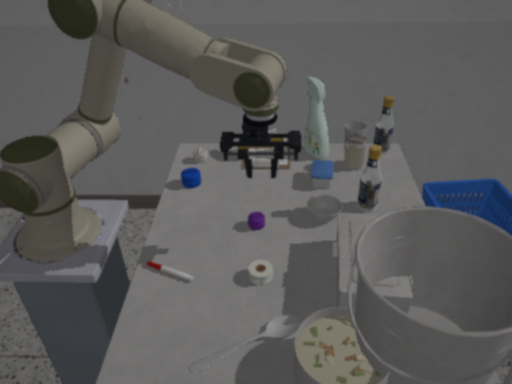

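The enlarged top view shows the board square to the edge. Its bottom end is at crop column 79 and the worktop edge at about column 132. The timer stands upright on the sheet at (134,269), and the robot is clear of everything.

```bash
python3 -c "
from plant import workorder
print(workorder.sign_off())"
```

```text
the job is handed in; nothing more can be done
None
```

I pushed the clipboard by its clip face with both fingertips held about 5 mm above the worktop. It followed one smooth arc that turned it about 25°. Then I backed straight off and handed the job in at about 16 s; no verdict is reported.

| Last check | Measured | Allowed |
|---|---|---|
| Overhang of the bottom end | 55–59 mm | 45–75 mm |
| Angle from square | tool about 0 rad while against the clip; board looks square in the picture | under 0.12 rad |
| Timer from its sheet spot | about 17 mm, upright | under 45 mm |

- **Overhang:** the two methods disagreed slightly. The trained network put the bottom end at y = 0.5655, which against an edge at about 0.507 gives 59 mm. Counting pixels in the top picture gave about 55 mm. Both are in range.
- **Timer:** its offset from the sheet spot barely changed, from about 18 mm at the start to about 17 mm at the end.
- **Bystanders:** none looked moved in the last pictures. I judged this by eye and did not re-measure them.
- **Forces:** pushing forces stayed under about 4 N in the readings at the end of each move.

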